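# Seat the proud drive and switch its bay on

### The job

One of the three drives in the docking station was dropped in but not pushed home and stands higher than the other two: with the fingertips press it down gently until it is fully home, then switch that bay on by pressing down the raised front end of the rocker switch in front of it, and withdraw. Power must only come on once the drive is home, and the drive must not be pulled up. The other two bays are copying: do not touch them or their drives and switches, and leave the loose things beside the dock where they lie.

Things in the scene. Friction and masses are not known exactly. Their poses are not given: they have to be found in the camera images.
- dock: three-bay docking station for bare drives, fixed to the worktop: a dark sheet-steel tray 154 x 178 mm carrying three grey bays side by side. Origin on the worktop under its centre; x points to its back (away from the robot), y to its left along the row of bays, z up
- bay_a: a running bay, to be left alone: grey housing 54 mm wide (y), 143 mm deep (x), axes as the dock's, bays 56 mm apart centre to centre, which bay stands where changes. Its back part is 62 mm above the worktop with a slot in which a bare silver 2.5-inch drive stands on end; its front deck, 52 mm above the worktop, holds its rocker switch. Origin 12 mm above the worktop; the drive's centre is at x +22.5 mm, the switch's pivot at x -46.5 mm, both on the bay's centre line
- bay_b: the other running bay, to be left alone; same build as bay_a
- bay_c: the bay to be worked on, the one whose drive stands proud; same build as bay_a
- drive_a_top (a point): lies in the middle of the upper edge of the drive in bay_a; its z is the height of that edge: 114.5 mm above the worktop when the drive is fully home
- drive_b_top (a point): lies in the middle of the upper edge of the drive in bay_b; its z is the height of that edge: 114.5 mm above the worktop when the drive is fully home
- drive_c_top (a point): lies in the middle of the upper edge of the drive in bay_c; its z is the height of that edge: 114.5 mm above the worktop when the drive is fully home. All drives are alike: 70 mm long along the dock's x, 10 mm thick along y, and stand about 52 mm out of their slots when home. This one starts 12 to 18 mm higher than the others; it slides straight down with about 6 N of friction, stays where it is left, and meets a hard stop when home
- slide_a (a joint): height in metres of the drive of bay_a above fully home (0 = home; grows upwards to 0.030, where it stops); starts home
- slide_b (a joint): height in metres of the drive of bay_b above fully home (0 = home; grows upwards to 0.030, where it stops); starts home
- slide_c (a joint): height in metres of the drive of bay_c above fully home (0 = home; grows upwards to 0.030, where it stops); starts at 0.012 to 0.018
- switch_a (a joint): the black rocker switch of bay_a in radians: 0 = off (front end, towards the robot, raised), 0.42 = on (front end down, level, as pushed); stiff, it stays where it is left and has a stop at each end; starts on
- switch_b (a joint): the black rocker switch of bay_b in radians: 0 = off (front end, towards the robot, raised), 0.42 = on (front end down, level, as pushed); stiff, it stays where it is left and has a stop at each end; starts on
- switch_c (a joint): the black rocker switch of bay_c in radians: 0 = off (front end, towards the robot, raised), 0.42 = on (front end down, level, as pushed); stiff, it stays where it is left and has a stop at each end; starts off. The rocker is 34 mm long (dock x) and 18 mm wide, with a shallow V-shaped top and a short white line on its front half
- switch_c_front (a point): on the top surface of the front half of bay_c's rocker, 12 mm towards the robot from its pivot and 48 mm in front of the drive's front edge; it moves with the rocker, from about 62 mm above the worktop (off) down to 57 mm (on). About 4 N straight down here tips it down
- spare_drive: loose bystander: a silver 2.5-inch drive lying flat on the worktop left of the dock, 100 x 70 x 11 mm, origin under its centre
- usb_stick: loose bystander: a USB stick, 18 x 54 x 9 mm, lying beside the dock's left side, origin under its centre
- marker: loose bystander: a marker pen, 134 mm long, 18 mm thick, lying on the worktop right of the dock, origin under its centre

How it is judged:
On the way, in this order (a step that is already met when the one before it is completed fails the run):
1. the proud drive is pressed fully home (value of joint slide_c below 0.0025 m), for 0.2 s.
2. its bay is switched on (value of joint switch_c above 0.34 rad), for 0.2 s.
At the end, for the whole second after the job is handed in: The proud drive is home (within 2.5 mm), its rocker is on (past 0.34 of 0.42 rad), the other two drives are home (within 2 mm) and their switches still on, and the spare drive, USB stick and marker lie within 10 mm of where they were (value of joint slide_c below 0.0025 m and value of joint each of switch_c, switch_a, switch_b above 0.34 rad and value of joint each of slide_a, slide_b below 0.002 m and distance of each of spare_drive, usb_stick, marker from where it was at the start of the episode below 0.01 m); the robot touches nothing.
It fails at once if the bay is switched on before its drive is home (value of joint switch_c above 0.25 rad and value of joint slide_c above 0.004 m).
It fails at once if the drive is pulled up (value of joint any of slide_a, slide_b above 0.004 m or value of joint slide_c above 0.022 m).
It fails at once if another bay, its drive or its switch is touched (contact force between any of the fingers, the arm and bay_a above 1 N or contact force between any of the fingers, the arm and bay_b above 1 N).
It fails at once if the drive or switch is pressed hard (over 60 N) (contact force between any of the fingers, the arm and bay_c above 60 N).
It fails at once if a loose thing beside the dock is displaced by more than 15 mm (distance of any of spare_drive, usb_stick, marker from where it was at the start of the episode above 0.015 m).
It also fails if it takes over 32 s, if anything falls off the work surface, if the arm or the gripper's body presses on something with over 40 N, if the wrist force passes 120 N, or if a joint passes its speed limit or range.

### The arm

A 7-joint arm with a two-finger parallel gripper is mounted at the origin on a cart in front of the work surface, level with it; the furniture and walls round the work are solid. World frame = base frame: x ahead of the robot, y to its left, z up, the work surface at z = 0. Lengths are in m, angles in rad, forces in N, time in s.
With the tool pointing down it reaches from about 0.425 to 0.875 m from the base axis. Payload 8.4 kg.
Tool frame: the origin (TCP) lies on the centre line of the jaws, within the pads' length; the fingertips stand 11 mm ahead of it and the grasp point (between the pads) lies 8 mm behind it; z points along the fingers, y is the line along which they close (so a half turn about z gives the same grasp; the last joint's range is limited). The gripper opens to 87 mm and grips with 3 to 60 N. Pads are 19 mm wide; open, the fingers measure 117 mm over their backs; the gripper's body (75 mm by 190 mm) begins 51 mm behind the grasp point.
Start: joints at [1.148, 0.333, 0.04, 1.465, -0.013, 1.343, -0.059], TCP at [0.207, -0.616, 0.234] pointing down, gripper open.
Joint ranges: [-2.58, 2.58], [-0.38, 2.09], [-1.3, 1.39], [0.25, 2.4], [-1.5, 4.64], [0.08, 2.09], [-2.65, 2.65]. Speed limits (rad/s): [2.22, 2.22, 2.79, 2.79, 3.14, 3.14, 3.14].

### API

Orientations are given as [roll, pitch, yaw] about the fixed x, y, z axes, in that order (R = Rz(yaw) Ry(pitch) Rx(roll)).
In Python, from station import ctrl, grab_frame, get_calibration, hand_in gives the robot as it stands. The module is installed in compiled form; this text tells all that it offers.
- The arm moves only by the tool drive_tool, never from a script. Its argument "rows" is a list of rows, each a list of 7 numbers: the turn, a rotation vector about the tool's x, y, z scaled (see below), then the shift along the tool's x, y, z scaled (see below), then the opening, from 0 (shut) to 1 (fully open). A call has 1 to 20 rows; each row shifts and turns the commanded pose from where the row before left it, along the tool's axes as they then stand; what a row does not reach is not made up. The controller multiplies each number of a shift by 0.02 m and each number of a turn by 10 degrees. A row lasts 1/8 s, in which the tool goes at most 62.5 mm and 10.7 degrees, less where a joint would pass 70% of its speed; a pose out of reach is approached as far as the arm can. A call with a number of a shift or a turn outside -1 to 1 is refused whole. A call with a gripper value outside its range is refused whole. The fingers move at their own pace and stop on an object; "newtons" is the grip in N (left out, the last holds). Time passes only in rows, so rows that do not move let the fingers close. It gives the time, the measured TCP pose, the force, the opening and the grip force at its end, in the units of the state.
- ctrl.get_state(): the state, without advancing time (a new reading comes with each control period).
- grab_frame(name): name is "side" or "top"; returns the picture (420x560x3 uint8, blue, green, red); there is no depth.
- get_calibration(name): a dict with "fovy" (degrees; the focal length in pixels is half the picture's height over the tangent of half this angle, whatever the lens; pixels are square), "cx", "cy" (the principal point, pixels), "D" ([k1, k2, p1, p2, k3] as OpenCV has them; the pictures are not rectified), "rvec" (rotation vector, rad) and "tvec" (3), from world to camera coordinates, as OpenCV has them. Camera axes: x right, y down, z forward; pixel columns grow to the right and rows downward; lengths in m; the calibration is good to about 2 mm. A picture is of the moment at which its call begins. get_calibration takes no time and is no camera call.
- hand_in(): hands the job in; it is judged then, once.
The state is a dict: "time": time; "joint_pos": joint angles; "qd": joint speeds; "effort": joint torques, N m; "tool_pos": TCP position; "tcp_rot": TCP orientation; "ft_force": force on the tool from outside, world axes, zero at the start; "ft_torque": the same for the moment, N m; "gripper_width": finger opening in m; "grasp_force": force on a finger pad.
Only numpy, scipy, OpenCV 4.12 (cv2) and the standard library are available. Lean on these libraries where they do the work, as an engineer would, in place of code of your own. Each camera call takes 0.05 s, during which the arm holds its last target. There are 200 camera calls.

## Working session

There is one attempt and no reset: what is moved stays moved. The work goes in short steps, Python scripts to look and compute and a tool call to move; the robot and the scene stay as the last step left them, time stands still between calls to the robot, and variables do not carry over. Pictures are saved under pics/ and viewed, at most 10 in all, crops included, and the job is handed in when it is done.

Besides the shell and the picture viewer there is one more tool, called after "Emit:" as a command line: name --pt "numbers of a row" for each row, then --argument value for the rest. drive_tool: Moves the arm, as the interface text tells. Its arguments: {"type":"object","properties":{"rows":{"type":"array"},"newtons":{"type":"number"}},"required":["rows"]}

```bash
mkdir -p pics; python3 - <<'E'
from station import ctrl, grab_frame, get_calibration
import cv2
for n in("side","top"):
    cv2.imwrite(f"pics/{n}0.png",grab_frame(n)); c=get_calibration(n); print(n,c)
s=ctrl.get_state(); print(s)
E
```

```text
side {'fovy': 49.8579240826258, 'cx': 281.5124237921228, 'cy': 202.8823923230908, 'D': array([0.02065957, 0.        , 0.        , 0.        , 0.        ]), 'rvec': array([ 0.55888335, -2.84135163,  0.91728773]), 'tvec': array([0.39838055, 0.30057079, 0.80163534])}
top {'fovy': 47.033685262977585, 'cx': 282.3210384078155, 'cy': 207.64931978675014, 'D': array([0.05039212, 0.        , 0.        , 0.        , 0.        ]), 'rvec': array([ 2.129217  , -2.1577363 ,  0.11177054]), 'tvec': array([-0.10588908,  0.49927951,  1.18222619])}
{'time': 0.1, 'joint_pos': array([ 1.14778891,  0.33387292,  0.03986116,  1.46616479, -0.01336274,
        1.34331662, -0.05852269]), 'qd': array([ 5.30237588e-05, -9.43330314e-04,  6.01777540e-04, -1.56528423e-03,
        1.90536910e-03, -1.72148120e-04, -6.01280210e-04]), 'effort': array([ 4.78919814e-03, -6.57807755e+01,  1.34029951e+00, -4.04711616e+01,
       -5.96170826e-02,  4.08422761e-02,  6.35711626e-05]), 'tool_pos': array([ 0.2066577 , -0.61584362,  0.23273576]), 'tcp_rot': array([-3.14010204e+00,  1.33067103e-04,  3.23789364e-01]), 'ft_force': array([-0.29138674,  0.42960949, -0.55450704]), 'ft_torque': array([0.00439496, 0.04836352, 0.04020334]), 'grasp_force': 0.0, 'gripper_width': 0.08721015598473565}
```

View pics/side0.png

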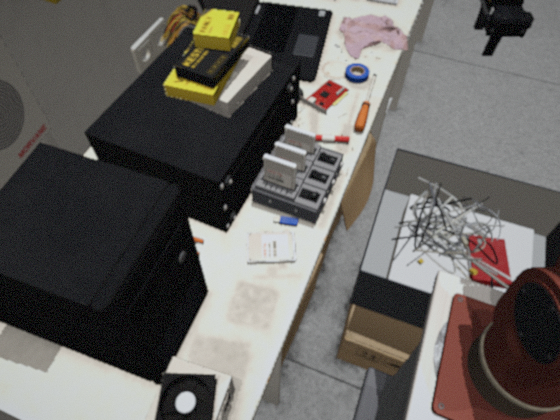

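View pics/top0.png

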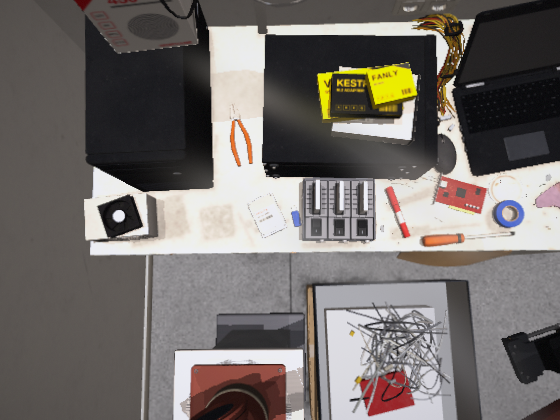

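The side view shows the dock at about (298,178), with drives near (297,138), (285,160) and (278,172). In the top view it is at (338,210), with drives near x = 317, 340 and 361 and the switches at y≈228. I'll enlarge both.

```bash
python3 - <<'E'
import cv2
a=cv2.imread("pics/side0.png")[115:225,240:350]; b=cv2.imread("pics/top0.png")[165:250,290:390]
cv2.imwrite("pics/s1.png",cv2.resize(a,None,fx=5.4,fy=5.4,interpolation=cv2.INTER_CUBIC))
cv2.imwrite("pics/t1.png",cv2.resize(b,None,fx=7,fy=7,interpolation=cv2.INTER_CUBIC))
E
```

```text
(no output)
```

View pics/s1.png

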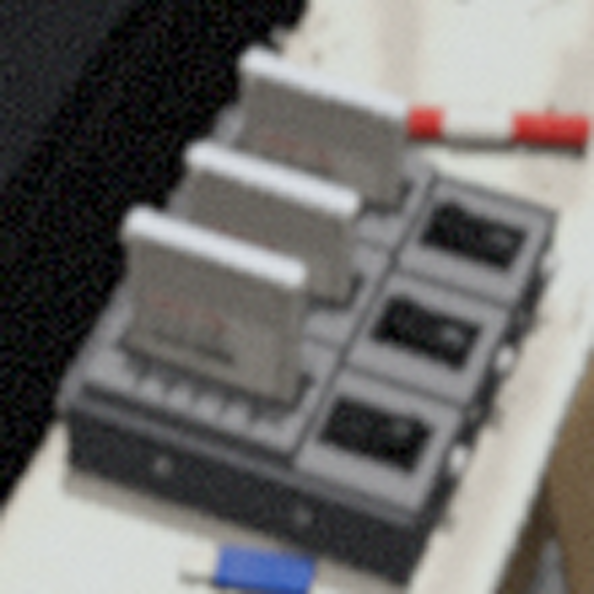

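View pics/t1.png

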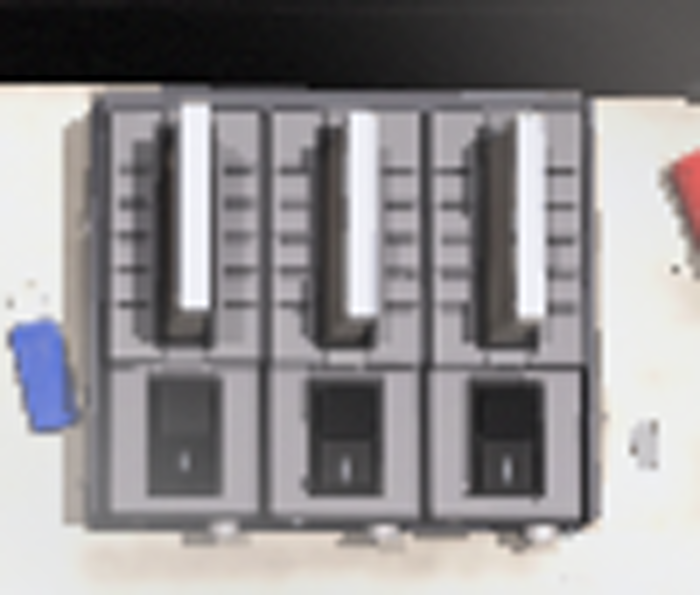

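The crops put the robot's-left drive (nearest in the side view, by the USB stick) as the proud candidate. Its top is at about crop (195,206) in the top view and (215,246) in the side view. I'll check this by triangulating all three.

```bash
cat > h.py <<'E'
import numpy as np, cv2
from station import get_calibration
def cam(n):
    c=get_calibration(n); f=210/np.tan(np.radians(c["fovy"]/2))
    return np.array([[f,0,c["cx"]],[0,f,c["cy"]],[0,0,1]]),c["D"],cv2.Rodrigues(c["rvec"])[0],c["tvec"].reshape(3,1)
def und(n,p):
    K,D,R,t=cam(n); return cv2.undistortPoints(np.array(p,float).reshape(-1,1,2),K,D).reshape(-1,2)
def tri(pt,ps):
    P=[np.hstack(cam(n)[2:]) for n in("top","side")]
    X=cv2.triangulatePoints(*P,und("top",pt).T,und("side",ps).T); return (X[:3]/X[3]).T
def plane(n,p,z):
    K,D,R,t=cam(n); d=np.c_[und(n,p),np.ones(len(np.reshape(p,(-1,2))))]@R; c=(-R.T@t).ravel()
    return c+d*((z-c[2])/d[:,2])[:,None]
def proj(n,X):
    K,D,R,t=cam(n); return cv2.projectPoints(np.array(X,float),R,t,K,D)[0].reshape(-1,2)
E
python3 - <<'E'
from h import *
np.set_printoptions(precision=4,suppress=True)
def strips(n,rois,o,s,th):
    im=cv2.resize(cv2.imread(f"pics/{n}0.png"),None,fx=4,fy=4,interpolation=cv2.INTER_CUBIC); g=cv2.cvtColor(im,cv2.COLOR_BGR2GRAY); out=[]
    for r in rois:
        x0,y0,x1,y1=[int(round(4*(v/s+o[i%2]))) for i,v in enumerate(r)]
        m=(g[y0:y1,x0:x1]>th).astype(np.uint8)
        c=max(cv2.findContours(m,0,1)[0],key=cv2.contourArea)
        rc=cv2.minAreaRect(c); b=cv2.boxPoints(rc)
        b=b[np.argsort(b[:,1])]; e=np.array([b[:2].mean(0),b[2:].mean(0)]) if n=="top" else None
        if e is None:
            b=b[np.argsort(b[:,0])]; e=np.array([b[:2].mean(0),b[2:].mean(0)])
        e=(e+[x0,y0]+.5)/4-.5; print(n,e.round(2).tolist(),np.array(rc[1])/4); out.append(e)
    return np.array(out)
T=strips("top",[(165,95,230,330),(335,100,395,340),(505,100,565,340)],(290,165),7,190)
S=strips("side",[(110,195,320,300),(175,130,375,225),(232,35,412,112)],(240,115),5.4,170)
for t,s in zip(T,S):
    X=tri(t,s); print("back/front",X,"centre",X.mean(0),"len",np.linalg.norm(X[1]-X[0]))
# white line on switches, top view
L=np.array([[185,462],[347,470],[508,470]])/7+[290,165]
print("lines z57",plane("top",L,.058))
C=np.array([[90,525],[600,525],[590,95],[97,95]])/7+[290,165]
print("tray",plane("top",C,.012))
print("usb",plane("top",[np.array([42,375])/7+[290,165]],.009))
E
```

```text
top [[317.38, 179.38], [317.38, 208.38]] [29.  4.]
top [[341.38, 180.62], [341.38, 209.62]] [29.  4.]
top [[365.5, 180.88], [365.5, 209.88]] [29.    3.75]
side [[263.74, 154.78], [295.83, 165.76]] [33.9125  4.5005]
side [[275.07, 142.54], [305.4, 152.54]] [31.9409  4.4225]
side [[285.12, 128.12], [315.62, 128.12]] [14.  30.5]
back/front [[ 0.5494 -0.1966  0.1352]
 [ 0.4808 -0.1955  0.1338]] centre [ 0.5151 -0.196   0.1345] len 0.06857715801197739
back/front [[ 0.5487 -0.2537  0.1153]
 [ 0.4798 -0.252   0.1152]] centre [ 0.5143 -0.2529  0.1153] len 0.06893985965299411
back/front [[ 0.5488 -0.3115  0.1047]
 [ 0.4764 -0.3039  0.1394]] centre [ 0.5126 -0.3077  0.1221] len 0.08063870555109502
lines z57 [[ 0.4357 -0.1956  0.058 ]
 [ 0.4322 -0.2517  0.058 ]
 [ 0.4315 -0.3073  0.058 ]]
tray [[ 0.417  -0.163   0.012 ]
 [ 0.4148 -0.3459  0.012 ]
 [ 0.5717 -0.348   0.012 ]
 [ 0.5747 -0.1683  0.012 ]]
usb [[ 0.472  -0.1466  0.009 ]]
```

The left bay is bay_c: its drive top is at about (0.515, -0.196, 0.1345), against 0.115 for its neighbour, and 69 mm long as it should be. The switch front is near (0.4325, -0.195). The dock's yaw is close to 0. I'll close the gripper, square up and travel there.

Emit:
drive_tool --pt "0 0 0.62 0 0 -0.8 0" --pt "0 0 0.62 0 0 -0.8 0" --pt "0 0 0.62 0 0 -0.8 0" --pt "0 0 0 0.73 -1 0 0" --pt "0 0 0 0.73 -1 0 0" --pt "0 0 0 0.73 -1 0 0" --pt "0 0 0 0.73 -1 0 0" --pt "0 0 0 0.73 -1 0 0" --pt "0 0 0 0.73 -1 0 0" --pt "0 0 0 0.73 -1 0 0" --pt "0 0 0 0.73 -1 0 0" --pt "0 0 0 0.73 -1 0 0" --pt "0 0 0 0.73 -1 0 0" --pt "0 0 0 0.73 -1 0 0" --pt "0 0 0 0.73 -1 0 0" --pt "0 0 0 0.73 -1 0 0" --pt "0 0 0 0.73 -1 0 0" --pt "0 0 0 0.73 -1 0 0" --pt "0 0 0 0 0 0 0" --newtons 10

```text
time: 2.48
tool_pos: [0.4272, -0.3133, 0.2808]
tcp_rot: [-3.141, 0.001, 0.005]
ft_force: [-0.2, -0.3, 0.1]
gripper_width: 0.0003
grasp_force: 0.0
```

Emit:
drive_tool --pt "0 0 0 0.65 -0.975 0 0" --pt "0 0 0 0.65 -0.975 0 0" --pt "0 0 0 0.65 -0.975 0 0" --pt "0 0 0 0.65 -0.975 0 0" --pt "0 0 0 0.65 -0.975 0 0" --pt "0 0 0 0.65 -0.975 0 0" --pt "0 0 0 0 0 0.5 0" --pt "0 0 0 0 0 1 0" --pt "0 0 0 0 0 1 0" --pt "0 0 0 0 0 0.5 0" --pt "0 0 0 0 0 0 0" --pt "0 0 0 0 0 0 0"

```text
time: 3.98
tool_pos: [0.5043, -0.1998, 0.2222]
tcp_rot: [3.141, -0.001, -0.001]
ft_force: [0.0, -0.3, 0.4]
gripper_width: 0.0006
grasp_force: 0.0
```

```bash
python3 - <<'E'
from h import *
from station import ctrl,grab_frame
a=grab_frame("side");b=grab_frame("top")
p=ctrl.get_state()["tool_pos"]; tip=p-[0,0,.011]; print(p,proj("side",[tip]),proj("top",[tip]))
a=cv2.resize(a[60:240,190:390],None,fx=3,fy=3,interpolation=2); b=cv2.resize(b[130:310,260:420],None,fx=2.5,fy=2.5,interpolation=2)
o=np.zeros((540,600+200+0,3),np.uint8); o[:540,:600]=a; b=cv2.resize(b,(200,225)); o[:225,600:]=b
cv2.imwrite("pics/v2.png",o)
print(tri([[263,165]],[[213,172]]))
E
```

```text
[ 0.50448169 -0.19969463  0.22234991] [[286.01262571 133.32300658]] [[320.89120655 193.15359363]]
[[ 0.58067744 -0.07200668  0.20231938]]
```

View pics/v2.png

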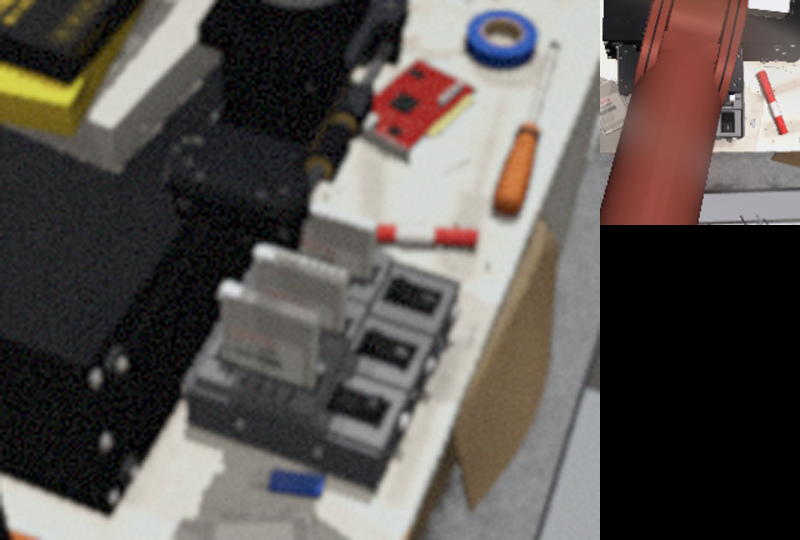

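The side view shows the gripper tip near crop (295,228), in line with the projection. The proud drive's top is at (270,300), and the tower front at x≈0.58 is clear of the gripper body. Next I descend and press in small steps.

Emit:
drive_tool --pt "0 0 0 0.1 -0.1 0.6 0" --pt "0 0 0 0.1 -0.1 0.9 0" --pt "0 0 0 0 0 0.9 0" --pt "0 0 0 0 0 0.8 0" --pt "0 0 0 0 0 0.4 0" --pt "0 0 0 0 0 0.1 0" --pt "0 0 0 0 0 0.1 0" --pt "0 0 0 0 0 0.1 0" --pt "0 0 0 0 0 0.1 0" --pt "0 0 0 0 0 0.1 0" --pt "0 0 0 0 0 0.1 0" --pt "0 0 0 0 0 0 0"

```text
time: 5.58
tool_pos: [0.5085, -0.1956, 0.138]
tcp_rot: [3.141, -0.001, -0.001]
ft_force: [0.1, -0.3, 3.4]
gripper_width: 0.0006
grasp_force: 1.7
```

Emit:
drive_tool --pt "0 0 0 0 0 0.1 0" --pt "0 0 0 0 0 0.1 0" --pt "0 0 0 0 0 0.1 0" --pt "0 0 0 0 0 0.1 0" --pt "0 0 0 0 0 0 0"

```text
time: 6.2
tool_pos: [0.5085, -0.1956, 0.1298]
tcp_rot: [3.141, -0.001, -0.001]
ft_force: [0.7, -0.6, 2.5]
gripper_width: 0.0002
grasp_force: 1.4
```

Emit:
drive_tool --pt "0 0 0 0 0 0.07 0" --pt "0 0 0 0 0 0.07 0" --pt "0 0 0 0 0 0.07 0" --pt "0 0 0 0 0 0 0"

```text
time: 6.7
tool_pos: [0.5085, -0.1956, 0.1261]
tcp_rot: [3.141, -0.001, -0.001]
ft_force: [-1.0, 0.8, 9.0]
gripper_width: 0.0003
grasp_force: 4.5
```

Probably reaching the stop (expected TCP 0.1255). I'll press slightly more to confirm.

Emit:
drive_tool --pt "0 0 0 0 0 0.04 0" --pt "0 0 0 0 0 0.04 0" --pt "0 0 0 0 0 0 0"

```text
time: 7.08
tool_pos: [0.5087, -0.1956, 0.126]
tcp_rot: [3.141, -0.001, -0.001]
ft_force: [-6.7, 2.1, 22.1]
gripper_width: 0.0003
grasp_force: 11.2
```

Force rises with no travel, so this is the hard stop and the drive is home. Now I lift and go to the switch.

Emit:
drive_tool --pt "0 0 0 0 0 -0.3 0" --pt "0 0 0 0 0 -0.6 0" --pt "0 0 0 0 0 -0.6 0" --pt "0 0 0 -0.5 0 0 0" --pt "0 0 0 -0.9 0 0 0" --pt "0 0 0 -1 0 0 0" --pt "0 0 0 -0.9 0 0 0" --pt "0 0 0 -0.55 0 0 0" --pt "0 0 0 0 0 0 0" --pt "0 0 0 0 0 0 0"

```text
time: 8.32
tool_pos: [0.4317, -0.1953, 0.1539]
tcp_rot: [3.142, -0.001, -0.001]
ft_force: [1.1, -0.1, 0.4]
gripper_width: 0.0009
grasp_force: 0.0
```

```bash
python3 - <<'E'
from h import *
from station import ctrl,grab_frame
a=grab_frame("side")
p=ctrl.get_state()["tool_pos"]; print(p,proj("side",[p-[0,0,.011],[.4325,-.195,.062]]))
cv2.imwrite("pics/v3.png",cv2.resize(a[110:220,240:350],None,fx=5,fy=5,interpolation=2))
E
```

```text
[ 0.43173493 -0.19530935  0.15385422] [[319.06414844 170.12142684]
 [315.53224818 194.86003991]]
```

View pics/v3.png

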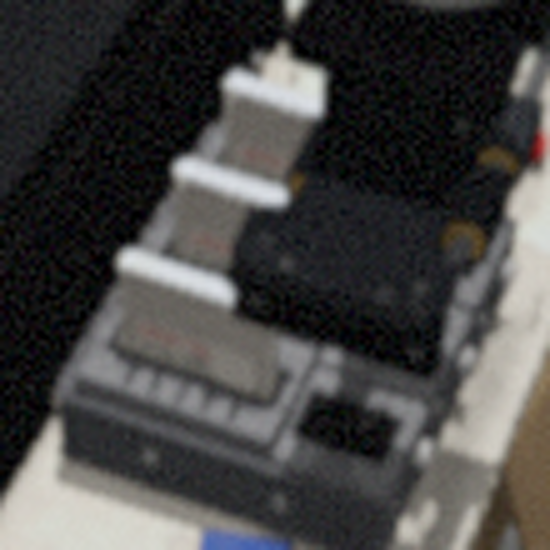

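The drive is now level with the others: its top is at about (178,278), in line with (230,182) and (275,92). The target projects to (378,424), on the front half of the rocker. Descending.

Emit:
drive_tool --pt "0 0 0 0 0 0.5 0" --pt "0 0 0 0 0 0.9 0" --pt "0 0 0 0 0 0.9 0" --pt "0 0 0 0 0 0.9 0" --pt "0 0 0 0 0 0.5 0" --pt "0 0 0 0 0 0.1 0" --pt "0 0 0 0 0 0.1 0" --pt "0 0 0 0 0 0.1 0" --pt "0 0 0 0 0 0 0"

```text
time: 9.5
tool_pos: [0.4312, -0.1955, 0.0741]
tcp_rot: [3.141, -0.0, -0.001]
ft_force: [-0.8, 0.6, 3.6]
gripper_width: 0.0003
grasp_force: 1.5
```

Emit:
drive_tool --pt "0 0 0 0 0 0.07 0" --pt "0 0 0 0 0 0.07 0" --pt "0 0 0 0 0 0.07 0" --pt "0 0 0 0 0 0.05 0" --pt "0 0 0 0 0 0 0"

```text
time: 10.12
tool_pos: [0.4313, -0.1954, 0.0685]
tcp_rot: [3.142, -0.0, -0.001]
ft_force: [-1.2, -0.8, 0.8]
gripper_width: 0.0004
grasp_force: 0.6
```

Emit:
drive_tool --pt "0 0 0 0 0 0.04 0" --pt "0 0 0 0 0 0.04 0" --pt "0 0 0 0 0 0 0"

```text
time: 10.5
tool_pos: [0.4313, -0.1954, 0.0679]
tcp_rot: [3.141, -0.0, -0.001]
ft_force: [-6.4, 1.4, 14.1]
gripper_width: 0.0005
grasp_force: 7.6
```

At the stop (tip 57 mm, 14 N). Withdrawing.

Emit:
drive_tool --pt "0 0 0 0 0 0 0" --pt "0 0 0 0 0 -0.3 0" --pt "0 0 0 0 0 -0.8 0" --pt "0 0 0 0 0 -1 0" --pt "0 0 0 0 0 -1 0" --pt "0 0 0 0 0 -1 0" --pt "0 0 0 0 0 -1 0" --pt "0 0 0 0 0 -1 0" --pt "0 0 0 0 0 -1 0" --pt "0 0 0 0 0 -1 0" --pt "0 0 0 -0.3 1 -0.5 0" --pt "0 0 0 -0.3 1 -0.5 0" --pt "0 0 0 -0.3 1 0 0" --pt "0 0 0 -0.4 1 0 0" --pt "0 0 0 -0.4 1 0 0" --pt "0 0 0 -0.4 1 0 0" --pt "0 0 0 -0.4 1 0 0" --pt "0 0 0 -0.4 1 0 0" --pt "0 0 0 0 0 0 0" --pt "0 0 0 0 0 0 0"

```text
time: 13.0
tool_pos: [0.3736, -0.3545, 0.2494]
tcp_rot: [-3.141, -0.001, -0.0]
ft_force: [0.4, 0.1, 1.2]
gripper_width: 0.001
grasp_force: 0.0
```

```bash
python3 - <<'E'
from h import *
from station import grab_frame
a=grab_frame("side");b=grab_frame("top")
cv2.imwrite("pics/v4.png",np.hstack([cv2.resize(a[115:225,240:350],(400,400),interpolation=2),cv2.resize(b[165:255,290:380],(400,400),interpolation=2)]))
E
```

```text
(no output)
```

View pics/v4.png

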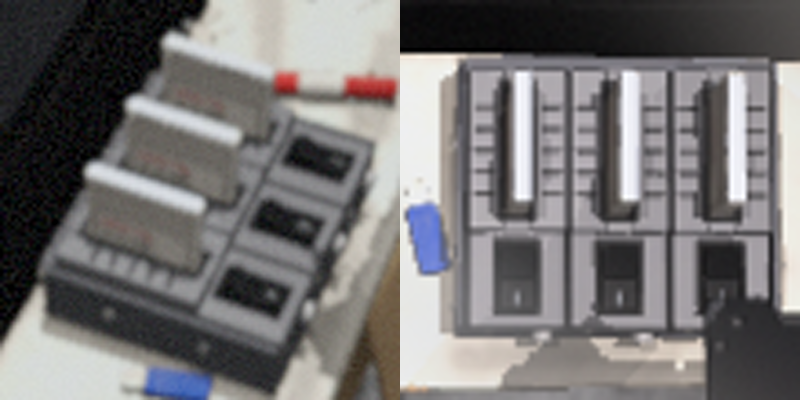

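All three drives are level: their tops in the side view are at (145,187), (185,120) and (218,60). The left rocker at (517,275) in the top view now looks like the others, and the USB stick and marker look undisturbed. Handing in.

```bash
python3 -c "
from station import hand_in; print(hand_in())"
```

```text
the job is handed in; nothing more can be done
None
```

The proud drive (left bay) was pressed down to its stop, its rocker was then switched on and the arm withdrew clear. The job is handed in, but the judge returned no verdict.

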